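Park the bench items on their silhouette plates

ROBOT

A 6-joint arm with a two-finger parallel gripper is mounted at the origin on a cart in front of the work surface, level with it; the furniture and walls round the work are solid. World frame = base frame: x ahead of the robot, y to its left, z up, the work surface at z = 0. Lengths are in mm, angles in rad, forces in N, time in s.
With the tool pointing down it reaches from about 350 to 950 mm from the base axis. Payload 17.4 kg.
Tool frame: the origin (TCP) lies on the centre line of the jaws, within the pads' length; the fingertips stand 19 mm ahead of it and the grasp point (between the pads) is the TCP (nose_length is the distance from the TCP to the fingertips, in mm); z points along the fingers, y is the direction in which the jaws open and shut (so a half turn about z gives the same grasp; the last joint's range is limited). The gripper opens to 93 mm and grips with 3 to 60 N. Pads are 15 mm wide; open, the fingers measure 128 mm over their backs; the gripper's body (75 mm by 188 mm) begins 65 mm behind the grasp point.
Start: joints at [-1.253, 0.116, 1.442, -0, 1.584, -0.038], TCP at [235.121, -632.733, 237.646] pointing down, gripper open.
Joint ranges: [-2.83, 2.83], [-0.83, 2.19], [0.07, 2.5], [-1.14, 4.28], [0.01, 3], [-2.97, 2.97]. Speed limits (rad/s): [1.89, 1.89, 2.22, 3.14, 3.14, 3.14].

INTERFACE

Orientations are given as [roll, pitch, yaw] about the fixed x, y, z axes, in that order (R = Rz(yaw) Ry(pitch) Rx(roll)).
In Python, from bench import move_pose, move_linear, move_j, command_gripper, dwell, inverse_kinematics, observe, snapshot, IKError, job_done, spot_in, tip_of, nose_length gives the robot as it stands. The module is installed in compiled form; this text tells all that it offers. Calls block until the motion is done:
- move_pose(position, orientation): joint-space move of the TCP to a pose.
- move_linear(position, orientation=None, vel=150, until_force=None): straight line of the TCP; orientation=None keeps the orientation; vel is the mean speed in mm/s. With until_force (N) it stops when the force on the tool has changed by that much, and returns True; else False.
- move_j(angles): joint-space move.
- command_gripper(opening, grasp_force=None): finger opening in mm; grasp_force is the grip in N (None keeps the last); returns when the fingers have stopped.
- dwell(seconds).
- inverse_kinematics(position, orientation): joint angles nearest the present ones, or None.
- observe(): the state.
- snapshot(name): name is "scene" or "top"; returns a dict with "img" (384x512x3 uint8, blue, green, red), "depth" (384x512 float32, mm along the optical axis (not along the pixel's ray), 0 where there is no reading), "camera_matrix" (3x3 intrinsics, pixels), "eye" and "attitude" of the camera in the world. Camera axes: x right, y up, looking along -z (the intrinsics and any distortion apply to the point x, -y, -z); pixel columns grow to the right and rows downward; lengths in mm; the calibration is good to about 2 mm. A picture is of the moment at which its call begins.
A pose or a line that the arm cannot do raises IKError and nothing moves.
- job_done(): hands the job in, once; it reports no verdict.
Trained networks look in the newest picture that a camera, given by its name, has taken for a name from the list of things; names that differ only in an ending like _2 or _b are one class to them, and where a whole thing is asked for, a point or a joint stands for the part that bears it (a point fixed in the world has none). Each returns a list of dicts, best first, with "conf" (0 to 1); they miss things now and then, are a little off and sometimes report something else, mostly with a low value. They report only what shows in the picture. A call takes as long as a camera call.
- spot_in(camera, thing): "centre" ([x, y, z] in mm, in the coordinates of the camera as it stood for that picture, good to about 4 mm: the middle of the surface that is visible of it).
- tip_of(camera, thing): "centre" ([x, y, z] in mm, in the coordinates of the camera as it stood for that picture, good to about 4 mm: a listed point, or the origin of a listed thing).
The state is a dict: "time": time; "qpos": joint angles; "joint_velocities": joint speeds; "joint_efforts": joint torques, N m; "tcp_pos": TCP position; "orientation": TCP orientation; "ft_force": force on the tool from outside, world axes, zero at the start; "moment": the same for the moment, N m; "opening": finger opening in mm.
Only numpy, scipy, OpenCV 4.12 (cv2) and the standard library are available. Lean on these libraries where they do the work, as an engineer would, in place of code of your own. Each camera call takes 0.05 s, during which the arm holds its last target.

TASK

Tidy the titration bench: put the marker, the magnetic stir bar, the small amber bottle and the rubber stopper each back on the white parking plate whose black silhouette matches its shape and size, centred on the silhouette, with the two long things lying flat along theirs (either way round) and the bottle and stopper standing upright. Never tip the bottle over on the way, and leave the crucible and the funnel undisturbed where they stand.

Things in the scene. Friction and masses are not known exactly. Their poses are not given: they have to be found in the camera images.
- marker_center (a point): felt marker pen, white body with blue cap, lying flat: 134 mm long, 14 mm wide, 16 mm high, about 15 g. Point at its centre, 8 mm above its underside. y along its length, x across, z up
- stir_bar_center (a point): small white magnetic stir bar lying flat: 38 mm long, 10 mm wide, 10 mm high, about 12 g. Point at its centre, 5 mm above its underside. y along its length, x across, z up
- iodine_center (a point): small amber glass reagent bottle with black cap, standing upright: body 42 mm diameter up to about 70 mm, narrower cap 29 mm wide above, 90 mm high in all, about 110 g. Point on its axis half-way up, 45 mm above its underside. z up along its axis
- stopper_center (a point): brown rubber stopper standing upright, slightly tapered: up to 26 mm diameter, 26 mm high, about 15 g. Point on its axis half-way up, 13 mm above its underside. z up along its axis
- plate_long_spot (a point): white rectangular plastic plate 40 x 150 mm, 4 mm thick, fixed flat on the worktop (it does not move), with a flat black silhouette inlaid flush in its top: a long bar 16 x 136 mm. Point: centre of the silhouette, on the plate's top face, 4 mm above the worktop. Axes: z up, y along the bar.
- plate_short_spot (a point): white rectangular plastic plate 40 x 62 mm, 4 mm thick, fixed flat on the worktop (it does not move), with a flat black silhouette inlaid flush in its top: a short bar 12 x 40 mm. Point: centre of the silhouette, on the plate's top face, 4 mm above the worktop. Axes: z up, y along the bar.
- plate_large_spot (a point): white rectangular plastic plate 66 x 66 mm, 4 mm thick, fixed flat on the worktop (it does not move), with a flat black silhouette inlaid flush in its top: a large disc 44 mm across. Point: centre of the silhouette, on the plate's top face, 4 mm above the worktop. Axes: z up.
- plate_small_spot (a point): white rectangular plastic plate 50 x 50 mm, 4 mm thick, fixed flat on the worktop (it does not move), with a flat black silhouette inlaid flush in its top: a small disc 28 mm across. Point: centre of the silhouette, on the plate's top face, 4 mm above the worktop. Axes: z up.
- crucible_center (a point): bystander: white porcelain crucible with lid, 49 mm across and 49 mm high, loose; not to be disturbed. Point on its axis half-way up
- funnel_center (a point): bystander: white plastic funnel standing on its mouth, spout up, 67 mm across and 70 mm high, loose; not to be disturbed. Point on its axis half-way up. (A tall fixed burette on a large brown bottle, 0.56 m high and about 0.15 m across, stands in the middle of the worktop at about x 0.58, y 0.03; its spout reaches forward to x 0.50 at 0.23 to 0.30 m height. Pass in front of it when going from one side to the other; nothing else there stands in that way.)

How it is judged:
By the outcome, as a careful person would: the job done as asked, in the order asked, and still so for the second after the job is handed in, with the robot touching nothing.
It also fails if it takes over 144 s, if anything falls off the work surface, if the arm or the gripper's body presses on something with over 40 N, if the wrist force passes 120 N, or if a joint passes its speed limit or range.

## Working session

There is one attempt and no reset: what is moved stays moved. The work goes in short steps, each a Python script; the robot and the scene stay as the last script left them, time stands still between calls to the robot, and variables do not carry over. Pictures are saved under pics/ and viewed, and the job is handed in when it is done.

```bash
mkdir -p pics; ls
cat > h.py <<'E'
import numpy as np, cv2
from bench import *
from scipy.spatial.transform import Rotation as Rn
def cam(s):
    a=np.array(s["attitude"],float)
    R=a if a.shape==(3,3) else (Rn.from_euler('xyz',a).as_matrix() if a.size==3 else None)
    return R,np.array(s["eye"],float)
def c2w(s,p):
    R,e=cam(s); return R@np.array(p)+e
def cloud(s):
    K=np.array(s["camera_matrix"]);d=s["depth"].astype(float)
    v,u=np.mgrid[:d.shape[0],:d.shape[1]]
    x=(u-K[0,2])/K[0,0]*d;y=(v-K[1,2])/K[1,1]*d
    R,e=cam(s)
    P=np.stack([x,-y,-d],-1)@R.T+e
    P[d<=0]=np.nan
    return P
def ray(s,u,v,z):
    K=np.array(s["camera_matrix"]);R,e=cam(s)
    r=R@np.array([(u-K[0,2])/K[0,0],-(v-K[1,2])/K[1,1],-1]);return e+r*(z-e[2])/r[2]
def w2p(s,P):
    K=np.array(s["camera_matrix"]);R,e=cam(s);c=R.T@(np.array(P)-e)
    return np.array([K[0,2]+K[0,0]*c[0]/-c[2],K[1,2]+K[1,1]*(-c[1])/-c[2]])
E
python3 - <<'E'
from h import *
for n in ("scene","top"):
    s=snapshot(n); cv2.imwrite(f"pics/{n}0.png",s["img"]); np.save(f"{n}0.npy",s,allow_pickle=True)
    print(n,s["camera_matrix"],s["eye"],s["attitude"],[k for k in s])
    for t in ["marker","stir_bar","iodine","stopper","crucible","funnel"]:
        try:
            for r in spot_in(n,t+"_center")[:3]: print(t,"spot",np.round(c2w(s,r["centre"]),1),round(r["conf"],2))
        except Exception as ex: print(t,"err",ex)
        for r in tip_of(n,t+"_center")[:3]: print(t,"tip",np.round(c2w(s,r["centre"]),1),round(r["conf"],2))
    for t in ["long","short","large","small"]:
        for r in tip_of(n,f"plate_{t}_spot")[:3]: print(t,"tip",np.round(c2w(s,r["centre"]),1),round(r["conf"],2))
print(observe())
E
```

```text
pics
scene [[464.17524114   0.         254.24543667]
 [  0.         464.17524114 202.91538609]
 [  0.           0.           1.        ]] [  64.26264749  819.7943288  1126.29247255] [ 0.71031766  0.00938931 -2.58718661] ['img', 'depth', 'camera_matrix', 'eye', 'attitude']
marker spot [ 572.6 -166.6   14. ] 0.48
marker tip [ 575.5 -159.6   10.2] 0.45
stir_bar tip [570.9 228.4   7.8] 0.38
stir_bar tip [ 435.1 -288.5    4.4] 0.37
iodine spot [ 420.2 -154.8   56.4] 0.5
iodine tip [ 424.6 -167.1   45.1] 0.61
stopper spot [ 686.7 -204.6   10.1] 0.63
stopper spot [688.1 235.9  41.6] 0.2
stopper tip [573.9 225.4   5.5] 0.49
crucible spot [689.5 234.9  41.7] 0.74
crucible spot [ 688.  -205.8   14.8] 0.21
crucible tip [694.6 234.   26.7] 0.76
funnel spot [426.  223.6   2.3] 0.71
funnel spot [ 688.8 -207.7   14.2] 0.5
funnel tip [ 707.  -204.6   33.2] 0.45
long tip [417.1 378.3   6. ] 0.88
long tip [591.1 385.8   3.8] 0.61
short tip [593.9 379.2   8. ] 0.76
large tip [ 583.9 -294.1    5.8] 0.79
small tip [427.7 221.4   5. ] 0.8
top [[469.93044839   0.         256.08433805]
 [  0.         469.93
[... 972 characters left out ...]
[429.  219.5   4.9] 0.8
{'time': 1.7, 'qpos': array([-1.25279150e+00,  1.15965423e-01,  1.44157987e+00,  2.84490026e-06,
        1.58400524e+00, -3.78257208e-02]), 'joint_velocities': array([ 0.00173326, -0.00147955, -0.00032583,  0.00074085, -0.00025521,
       -0.00039135]), 'joint_efforts': array([ 2.62060137e-03, -7.20995951e+01, -6.22752857e+01,  7.81564624e-02,
        1.83119735e-02,  2.38342892e-05]), 'tcp_pos': array([ 235.12764086, -632.73262962,  237.68196525]), 'orientation': array([ 3.14155046e+00, -1.24991530e-06,  3.55830581e-01]), 'ft_force': array([ 0.45943934, -0.47099396, -0.30679791]), 'moment': array([-0.01661471, -0.01724156, -0.04301809]), 'opening': 92.97663714308385}
```

View pics/scene0.png

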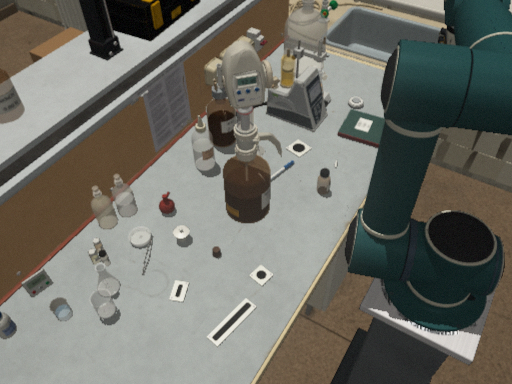

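View pics/top0.png

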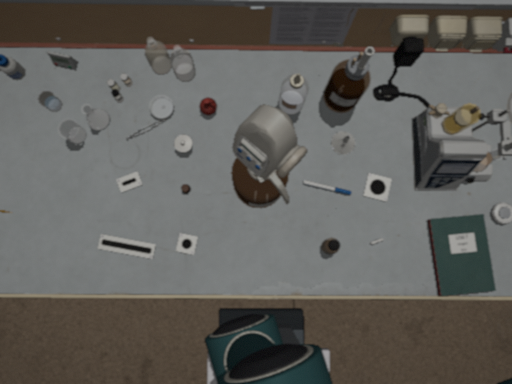

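The scene view and top view agree on the layout. In the top view I see:

| Thing | Pixel position |
|---|---|
| marker | (327,188) |
| stir bar | (377,241) |
| bottle | (331,246) |
| stopper | (185,188) |
| long plate | (126,246) |
| short plate | (129,181) |
| small plate | (187,244) |
| large plate | (377,187) |
| crucible | (183,145) |
| funnel | (343,142) |

Next I'll look at enlarged crops and measure accurately from both views.

```bash
cat > m.py <<'E'
from h import *
S={n:np.load(f"{n}0.npy",allow_pickle=True).item() for n in ("scene","top")}
pts={"marker":(578,-158,8),"stir":(435,-290,5),"iod":(421,-162,45),"stop":(572,225,13),"long":(419,379,4),"short":(592,382,4),"large":(583,-297,4),"small":(428,221,4)}
for n,s in S.items():
    t=[]
    for k,p in pts.items():
        u=w2p(s,p); r=24 if k not in("marker","long") else 36
        x,y=np.round(u).astype(int)
        c=cv2.getRectSubPix(s["img"],(2*r,2*r),(float(x),float(y)))
        c=cv2.resize(c,(190,190),interpolation=cv2.INTER_CUBIC); cv2.putText(c,f"{k} {x},{y}",(3,12),0,.4,(0,255,255),1); t.append(c)
    cv2.imwrite(f"pics/crop_{n}.png",np.vstack([np.hstack(t[:4]),np.hstack(t[4:])]))
E
python3 m.py
```

```text
(no output)
```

View pics/crop_scene.png

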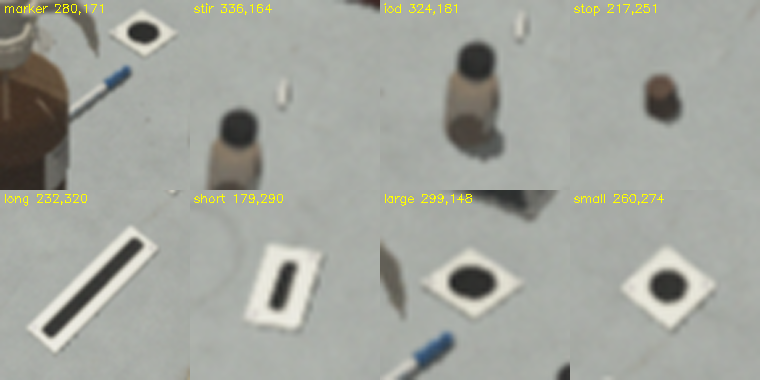

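View pics/crop_top.png

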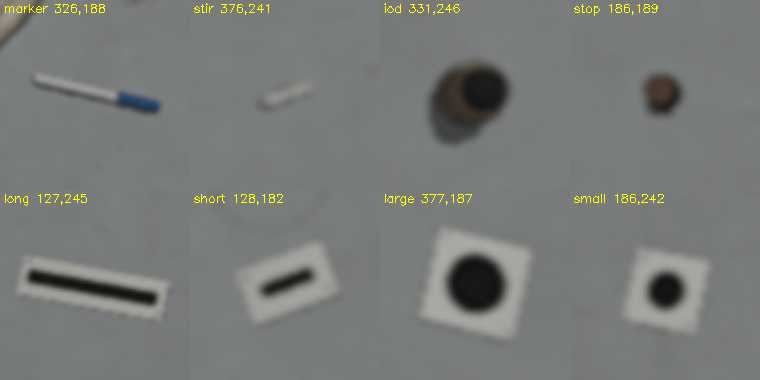

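```bash
cat > meas.py <<'E'
from h import *
def soft(s,p,r,lo,hi,key):
    """soft mask weights; key image -> 0..1 between lo and hi; keeps component nearest p"""
    f=key(s["img"].astype(np.float32)); w=np.clip((f-lo)/(hi-lo),0,1)
    m=(w>0.25).astype(np.uint8)
    n,l,st,ce=cv2.connectedComponentsWithStats(m,connectivity=8)
    u=w2p(s,p)
    best=None
    v0,u0=np.round(u[::-1]).astype(int)
    sub=l[v0-r:v0+r+1,u0-r:u0+r+1]; ids=[i for i in np.unique(sub) if i and st[i,4]>=4]
    if not ids: return None
    i=min(ids,key=lambda i:np.hypot(*(ce[i]-u)))
    mm=cv2.dilate((l==i).astype(np.uint8),np.ones((3,3)))
    w=w*mm
    v,uu=np.nonzero(w); return uu.astype(float),v.astype(float),w[v,uu]
def planar(s,seg,z):
    u,v,w=seg
    K=np.array(s["camera_matrix"]);R,e=cam(s)
    r=np.stack([(u-K[0,2])/K[0,0],-(v-K[1,2])/K[1,1],-np.ones_like(u)],-1)@R.T
    P=e+r*((z-e[2])/r[:,2])[:,None]
    c=(P*w[:,None]).sum(0)/w.sum(); D=(P-c)[:,:2]
    C=(D*w[:,None]).T@D/w.sum(); ev,V=np.linalg.eigh(C)
    a=np.degrees(np.arctan2(V[1,1],V[0,1]))%180
    return c,a,np.sqrt(ev*12)[::-1],w.sum()
def tri(obs):
    A=np.zeros((3,3));b=np.zeros(3);L=[]
    for s,seg in obs:
        u,v,w=seg;uc=(u*w).sum()/w.sum();vc=(v*w).sum()/w.sum()
        K=np.array(s["camera_matrix"]);R,e=cam(s)
        d=R@np.array([(uc-K[0,2])/K[0,0],-(vc-K[1,2])/K[1,1],-1]);d/=np.linalg.norm(d);M=np.eye(3)-np.outer(d,d);A+=M;b+=M@e;L.append((M,e))
    p=np.linalg.solve(A,b);return p,[round(float(np.linalg.norm(M@(p-e))),1) for M,e in L]
dark=lambda I:-I.max(-1)
bright=lambda I:I.min(-1)
blue=lambda I:I[...,0]-I[...,2]
E
cat > m2.py <<'E'
from meas import *
S={n:np.load(f"{n}0.npy",allow_pickle=True).item() for n in ("scene","top")}
for n,s in S.items():
    u=w2p(s,(435,-290,5)).astype(int)
    print(n,"bg",s["img"][u[1]-12,u[0]-12],"stirmax",s["img"][u[1]-5:u[1]+6,u[0]-5:u[0]+6].min(-1).max())
    for k,p in {"long":(419,379,4),"large":(583,-297,4)}.items():
        u=w2p(s,p).astype(int);print(k,"dark",s["img"][u[1]-1:u[1]+2,u[0]-1:u[0]+2].max(-1).ravel(), "white", s["img"][u[1]-15:u[1]+16,u[0]-15:u[0]+16].min(-1).max())
    P=cloud(s)
    d=P[...,2]; sel=(abs(P[...,0]-480)<60)&(abs(P[...,1]+240)<30); print("table z near",np.nanmedian(d[sel])); sel=(abs(P[...,0]-480)<30)&(abs(P[...,1]-320)<30);print("table z left",np.nanmedian(d[sel]))
for k,p in {"long":(419,379,4),"short":(592,382,4),"large":(583,-297,4),"small":(428,221,4)}.items():
    ob=[]
    for n,s in S.items():
        u=w2p(s,p).astype(int)
        lo=float(s["img"][u[1]-1:u[1]+2,u[0]-1:u[0]+2].max(-1).min()); 
        hi=np.percentile(s["img"][u[1]-15:u[1]+16,u[0]-15:u[0]+16].min(-1),97)
        g=soft(s,p,6,-hi,-lo,dark) if 0 else None
        # silhouette: weights from darkness but bounded to below bg
        bg=np.median(s["img"][u[1]-25:u[1]+26,u[0]-25:u[0]+26].max(-1))
        g=soft(s,p,6,-(hi-5),-lo-5,lambda I:np.where(np.abs(0)==0,-I.max(-1),0)) if k!="x" else None
        # restrict to radius
        if g is not None:
            R={"long":82,"short":30,"large":29,"small":20}[k]
            # use threshold at mid
            g=soft(s,p,6,-(lo+hi)*.5-20 if False else -(bg-15),-lo-8,dark)
        c,a,sz,ar=planar(s,g,4); ob.append((s,g)); print(k,n,np.round(c,1),"ang",round(a,1),np.round(sz,0),round(ar))
        q=soft(s,p,14,bg+20,hi-5,bright)
        if q is not None:
            mi=cv2.minAreaRect(np.stack([ray(s,x,y,4)[:2] for x,y,w in zip(*q) if w>.5]).astype(np.float32)); print("   plate",np.round(mi[0],1),np.round(mi[1],0),round(mi[2],1))
    print("  tri",np.round(tri(ob)[0],1),tri(ob)[1])
for k,p,f in [("marker",(578,-158,8),None),("stir",(435,-290,5),None)]:
    ob=[]
    for n,s in S.items():
        u=w2p(s,p).astype(int); bgI=np.median(s["img"][u[1]-15:u[1]+16,u[0]-15:u[0]+16].reshape(-1,3),0)
        key=(lambda I:np.maximum(I.min(-1)-bgI.min(),(I[...,0]-I[...,2])-(bgI[0]-bgI[2]))) if k=="marker" else (lambda I:I.min(-1)-bgI.min())
        g=soft(s,p,10,12,45,key)
        c,a,sz,ar=planar(s,g,p[2]); ob.append((s,g)); print(k,n,np.round(c,1),"ang",round(a,1),np.round(sz,0),round(ar))
    print("  tri",np.round(tri(ob)[0],1),tri(ob)[1])
E
python3 m2.py
```

```text
scene bg [165 173 169] stirmax 200
long dark [174  85  55  90  57  53  54  58  58] white 227
large dark [48 47 49 50 48 49 48 47 47] white 217
table z near 0.8559652775918494
table z left 0.4994455265396027
top bg [124 124 122] stirmax 145
long dark [51 65 79 23 24 29 19 23 21] white 159
large dark [23 20 25 24 24 25 24 20 23] white 165
table z near 0.18245791298136282
table z left -0.3102219936606616
long scene [418.2 382.9   4. ] ang 80.1 [132.  14.] 243
   plate [417.7 381.3] [146.  37.] 80.3
long top [417.6 380.9   4. ] ang 79.8 [129.  11.] 196
   plate [417.8 380.5] [145.  37.] 80.2
  tri [418.4 382.1   1.1] [0.8, 0.8]
short scene [592.6 382.4   4. ] ang 111.8 [35. 10.] 39
   plate [592.1 382.4] [37. 57.] 21.9
short top [592.4 381.7   4. ] ang 111.4 [33.  8.] 30
   plate [592.8 381.5] [36. 57.] 21.6
  tri [592.7 382.    3.1] [0.3, 0.3]
large scene [ 584.7 -297.8    4. ] ang 33.5 [36. 35.] 70
   plate [ 585.  -298.2] [60. 62.] 75.6
large top [ 583.5 -298.5    4. ] ang 13.8 [33. 33.] 147
   plate [ 584.  -298.3] [62. 62.] 76.1
  tri [ 584.2 -298.3    3.7] [0.7, 0.7]
small scene [425.9 220.6   4. ] ang 148.5 [22. 22.] 54
   plate [426.1 221. ] [46. 47.] 78.8
small top [425.6 220.3   4. ] ang 161.1 [20. 19.] 52
   plate [426.2 220.1] [45. 46.] 78.3
  tri [425.7 220.4   3.8] [0.2, 0.2]
marker scene [ 587.2 -148.8    8. ] ang 77.8 [62.  6.] 11
marker top [ 587.5 -136.9    8. ] ang 76.8 [82.  6.] 32
  tri [ 583.  -135.8   22. ] [2.5, 2.5]
stir scene [ 438.  -291.7    5. ] ang 107.6 [27.  3.] 3Traceback (most recent call last):
  File "m2.py", line 36, in <module>
    c,a,sz,ar=planar(s,g,p[2]); ob.append((s,g)); print(k,n,np.round(c,1),"ang",round(a,1),np.round(sz,0),round(ar))
              ~~~~~~^^^^^^^^^^
  File "meas.py", line 17, in planar
    u,v,w=seg
    ^^^^^
TypeError: cannot unpack non-iterable NoneType object
```

```bash
cat > m3.py <<'E'
from meas import *
S={n:np.load(f"{n}0.npy",allow_pickle=True).item() for n in ("scene","top")}
for k,p,r in [("marker",(578,-158,8),40),("stir",(436,-290,5),12)]:
    ob=[]
    for n,s in S.items():
        u=w2p(s,p).astype(int); bg=np.median(s["img"][u[1]-15:u[1]+16,u[0]-15:u[0]+16].reshape(-1,3),0)
        I=s["img"].astype(np.float32)-bg
        f=np.maximum(I.min(-1),I[...,0]-I[...,2]); lo,hi=(5,25)
        w=np.clip((f-lo)/(hi-lo),0,1); 
        # crop in world box
        v,uu=np.nonzero(w>0.05)
        K=np.array(s["camera_matrix"])
        P=np.array([ray(s,a,b,p[2]) for a,b in zip(uu,v)])
        if k=="marker":
            d=np.array([np.cos(np.radians(77)),np.sin(np.radians(77))]);q=P[:,:2]-np.array(p)[:2]
            sel=(abs(q@d)<80)&(abs(q@np.array([-d[1],d[0]]))<14)
        else: sel=np.linalg.norm(P[:,:2]-np.array(p)[:2],axis=1)<28
        g=(uu[sel].astype(float),v[sel].astype(float),w[v[sel],uu[sel]])
        c,a,sz,ar=planar(s,g,p[2]); ob.append((s,g)); print(k,n,np.round(c,1),"ang",round(a,1),np.round(sz,0),round(ar))
        dd=np.array([np.cos(np.radians(a)),np.sin(np.radians(a))]);t=(P[sel][:,:2]-c[:2])@dd; W=g[2]
        print("  extent",np.round([t[W>.5].min(),t[W>.5].max()],1), "mid",np.round(c[:2]+dd*(t[W>.5].min()+t[W>.5].max())/2,1))
    print("  tri",np.round(tri(ob)[0],1),tri(ob)[1])
from scipy.optimize import least_squares
for n,s in S.items():
    P=cloud(s).reshape(-1,3)
    for k,p,R,bands in [("iod",(421,-162),30,[(15,65),(72,100)]),("stop",(572,225),22,[(6,30),(20,35)]),("cruc",(695,234),35,[(10,60)]),("fun",(707,-206),45,[(10,90)])]:
        q=P[np.linalg.norm(P[:,:2]-np.array(p),axis=1)<R]
        for lo,hi in bands:
            b=q[(q[:,2]>lo)&(q[:,2]<hi)]
            if len(b): print(k,n,(lo,hi),len(b),"mean",np.round(b.mean(0),1),"min",np.round(b.min(0),0),"max",np.round(b.max(0),0))
E
python3 m3.py
```

```text
marker scene [ 577.4 -182.5    8. ] ang 75.5 [108.  15.] 74
  extent [-46.2  65.6] mid [ 579.8 -173.1]
marker top [ 578.9 -170.7    8. ] ang 76.0 [134.  11.] 148
  extent [-55.2  76.3] mid [ 581.4 -160.5]
  tri [ 574.3 -169.6   20.9] [3.0, 3.0]
stir scene [ 438.2 -293.2    5. ] ang 108.9 [30.  5.] 8
  extent [-15.  15.] mid [ 438.2 -293.2]
stir top [ 436.7 -292.3    5. ] ang 110.0 [31.  4.] 10
  extent [-12.4  11. ] mid [ 436.9 -292.9]
  tri [ 437.1 -291.6    6.8] [0.5, 0.5]
iod scene (15, 65) 170 mean [ 417.6 -148.6   43.3] min [ 400. -175.   15.] max [ 442. -137.   65.]
iod scene (72, 100) 76 mean [ 422.3 -157.6   86.8] min [ 409. -175.   74.] max [ 438. -145.   94.]
stop scene (6, 30) 70 mean [571.1 228.8  20.8] min [561. 216.   7.] max [584. 239.  29.]
stop scene (20, 35) 44 mean [573.1 227.   25.6] min [562. 216.  21.] max [584. 238.  33.]
cruc scene (10, 60) 206 mean [690.6 235.7  35.9] min [670. 207.  11.] max [718. 258.  56.]
fun scene (10, 90) 50 mean [ 690.5 -206.    19.8] min [ 679. -232.   10.] max [ 702. -188.   39.]
iod top (15, 65) 119 mean [ 419.7 -152.3   52.3] min [ 402. -179.   17.] max [ 441. -141.   65.]
iod top (72, 100) 116 mean [ 422.8 -161.5   88.7] min [ 410. -177.   75.] max [ 437. -148.   95.]
stop top (6, 30) 69 mean [572.2 223.   22.2] min [553. 213.   6.] max [584. 233.  30.]
stop top (20, 35) 54 mean [573.1 224.2  25.4] min [562. 214.  20.] max [583. 233.  30.]
cruc top (10, 60) 247 mean [693.1 231.4  37.1] min [671. 208.  29.] max [716. 254.  51.]
fun top (10, 90) 289 mean [ 703.3 -204.6   24.4] min [ 678. -233.   10.] max [ 735. -180.   71.]
```

Both views put the silhouettes at z ≈ 1–4 mm with plausible sizes. Before moving, I'll check for obstacles near the path, and for reach.

```bash
cat > m4.py <<'E'
from meas import *
for n in("scene","top"):
    P=cloud(np.load(f"{n}0.npy",allow_pickle=True).item()).reshape(-1,3)
    for nm,(a,b,c,d) in {"near large":(480,700,-420,-230),"front corridor":(300,520,-330,480),"spout":(430,560,-80,140)}.items():
        q=P[(P[:,0]>a)&(P[:,0]<b)&(P[:,1]>c)&(P[:,1]<d)&(P[:,2]>25)]
        if len(q): print(n,nm,len(q),np.round(q.min(0)),np.round(q.max(0)))
        if nm=="front corridor" and len(q):
            h,xe,ye=np.histogram2d(q[:,0],q[:,1],bins=[np.arange(300,530,20),np.arange(-330,481,30)]); 
            for i,j in zip(*np.nonzero(h>2)): 
                z=q[(abs(q[:,0]-xe[i]-10)<10)&(abs(q[:,1]-ye[j]-15)<15),2]; print("  ",xe[i],ye[j],int(h[i,j]),round(z.max()))
d=np.radians
for p,y in [((580,-161,200),76),((365,-161,180),76),((365,0,180),80),((365,230,180),80),((418,381,26),80),((592,382,26),111.6),((437,-292,21),110),((422,-161,45),90),((584,-298,50),90),((572,225,22),90),((426,220,26),90)]:
    q=inverse_kinematics(p,[np.pi,0,d(y)]); print(p,None if q is None else np.round(q,2))
E
python3 m4.py
```

```text
scene near large 1050 [ 580. -420.   25.] [ 700. -389.  199.]
scene front corridor 297 [ 400. -175.   25.] [520.  43. 277.]
   400 -180 77 92
   400 -150 54 92
   420 -180 42 94
   420 -150 63 93
   440 -180 3 62
   500 -60 9 265
   500 -30 41 277
   500 30 7 123
scene spout 2190 [511. -36.  25.] [560.  96. 529.]
top near large 1288 [ 580. -420.   25.] [ 700. -396.  201.]
top front corridor 271 [ 402. -179.   26.] [520.  34. 275.]
   400 -180 84 94
   400 -150 28 88
   420 -180 77 95
   420 -150 39 90
   440 -180 8 65
   500 -60 14 267
   500 -30 20 275
top spout 2008 [511. -36.  26.] [560.  88. 530.]
(580, -161, 200) [-0.31 -0.03  1.65  0.    1.52 -0.07]
(365, -161, 180) [-0.48 -0.51  2.07  0.    1.58 -0.24]
(365, 0, 180) [-0.07 -0.6   2.13 -0.    1.61  0.1 ]
(365, 230, 180) [ 0.5  -0.42  2.01 -0.    1.55  0.68]
(418, 381, 26) [ 0.69  0.02  1.9  -0.    1.22  0.87]
(592, 382, 26) [ 0.54  0.31  1.58 -0.    1.26  0.16]
(437, -292, 21) [-0.64 -0.06  1.99  0.    1.22 -0.99]
(422, -161, 45) [-0.42 -0.27  2.12  0.    1.29 -0.42]
(584, -298, 50) [-0.51  0.18  1.68  0.    1.28 -0.51]
(572, 225, 22) [ 0.33  0.13  1.79 -0.    1.22  0.33]
(426, 220, 26) [ 0.42 -0.18  2.08 -0.    1.24  0.42]
```

```bash
cat >> h.py <<'E'
def ori(y): return [np.pi,0,np.radians(y)]
def st(m=""):
    o=observe(); print(m,"t",round(o["time"],1),"tcp",np.round(o["tcp_pos"],1),"op",round(o["opening"],1),"F",np.round(o["ft_force"],1))
def pick(x,y,z,yaw,force,up=180,op=93):
    move_linear([x,y,max(z+60,70)],ori(yaw),vel=250)
    hit=move_linear([x,y,z],vel=80,until_force=8); st(f"down hit={hit}")
    command_gripper(0,force); st("gripped")
    move_linear([x,y,up],vel=200); st("lifted")
E
python3 - <<'E'
from h import *
P=cloud(np.load("top0.npy",allow_pickle=True).item()).reshape(-1,3)
for c in [(580,-161),(590,-120),(437,-292)]:
    q=P[np.linalg.norm(P[:,:2]-c,axis=1)<12]; print(c,np.round(np.percentile(q[:,2],[10,50,90,100]),1))
st("0")
move_pose([440,-300,240],ori(76)); st("a")
move_linear([580,-161,160],ori(76),vel=250); st("b")
s=snapshot("top"); cv2.imwrite("pics/top1.png",s["img"])
pick(580.5,-161,22,76,12)
E
```

```text
(580, -161) [-1.7  9.2 13.9 16.8]
(590, -120) [-1.2  9.4 14.2 18.1]
(437, -292) [-2.7  4.  11.2 17.8]
0 t 1.7 tcp [ 235.1 -632.7  237.7] op 93.0 F [ 0.5 -0.5 -0.3]
a t 3.1 tcp [ 439.8 -300.8  240. ] op 93.2 F [ 0.1 -0.6 -0.1]
b t 4.2 tcp [ 579.7 -161.9  160.6] op 93.0 F [-0.5  0.6 -0. ]
down hit=False t 5.6 tcp [ 580.8 -161.1   22.5] op 92.9 F [-0.4  0.2 -0.6]
gripped t 6.8 tcp [ 580.5 -161.    22. ] op 13.2 F [ 0.1 -0.2 -0.7]
lifted t 7.7 tcp [ 580.1 -160.9  178.5] op 13.2 F [ 0.8 -0.3 -0.8]
```

```bash
cat >> h.py <<'E'
def cross(yaw,y0,y1,z=180):
    move_linear([365,y0,z],ori(yaw),vel=300)
    move_linear([365,y1,z],vel=300); st("crossed")
def place(x,y,z,yaw,op,up=150):
    move_linear([x,y,z+40],ori(yaw),vel=250); dwell(0.2)
    hit=move_linear([x,y,z],vel=50,until_force=6); dwell(.2); st(f"placed hit={hit}")
    command_gripper(op); dwell(.2)
    move_linear([x,y,up],vel=150); st("up")
E
python3 - <<'E'
from h import *
cross(78,-161,230)
place(418.1,381.3,26.5,80,40)
move_linear([365,230,250],vel=300)
for n in("top","scene"):
    s=snapshot(n); np.save(f"{n}2.npy",s,allow_pickle=True); cv2.imwrite(f"pics/{n}2.png",s["img"])
    u=w2p(s,(418,381,4)).astype(int);c=s["img"][u[1]-38:u[1]+38,u[0]-38:u[0]+38];cv2.imwrite(f"pics/{n}2c.png",cv2.resize(c,None,fx=6,fy=6,interpolation=cv2.INTER_CUBIC))
E
```

```text
crossed t 10.1 tcp [365.1 229.4 180. ] op 13.3 F [ 0.3 -0.4 -0.8]
placed hit=True t 12.3 tcp [417.7 381.   25.8] op 13.8 F [-1.   0.3  5.5]
up t 14.1 tcp [417.8 381.  148.9] op 40.1 F [ 0.1 -0.3 -1.2]
```

View pics/top2c.png

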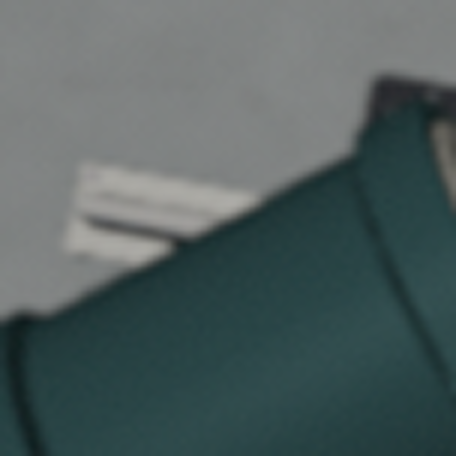

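View pics/scene2c.png

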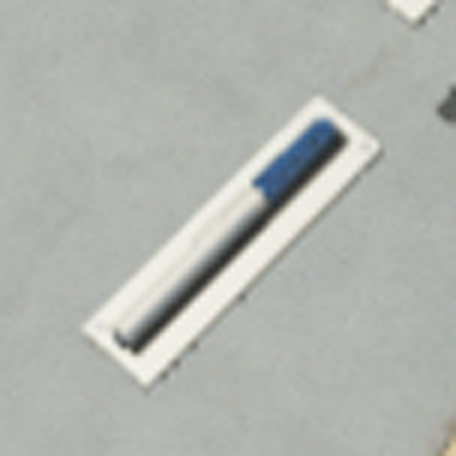

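The marker lies along the long silhouette, with a sliver of black showing at its lower-left end (125,345 in the crop). The arm hides part of the top view, so I'll measure it from both cameras once the arm is over the stir bar.

```bash
python3 - <<'E'
from h import *
command_gripper(60)
cross(105,230,-200,200)
move_linear([437.2,-292.6,150],ori(109.5),vel=250)
for n in("top","scene"):
    s=snapshot(n); np.save(f"{n}3.npy",s,allow_pickle=True); cv2.imwrite(f"pics/{n}3.png",s["img"])
    u=w2p(s,(418,381,4)).astype(int);c=s["img"][u[1]-38:u[1]+38,u[0]-38:u[0]+38];cv2.imwrite(f"pics/{n}3c.png",cv2.resize(c,None,fx=6,fy=6,interpolation=cv2.INTER_CUBIC))
E
python3 - <<'E'
import cv2,numpy as np
cv2.imwrite("pics/c3.png",np.hstack([cv2.resize(cv2.imread(f"pics/{n}3c.png"),(390,390)) for n in("top","scene")]))
E
```

```text
crossed t 17.9 tcp [ 365.  -199.3  200.1] op 60.2 F [ 0.  -0.4 -0.1]
```

View pics/c3.png

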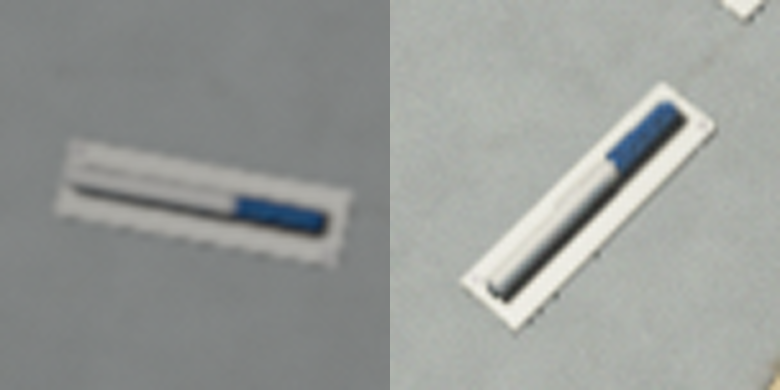

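View pics/top3.png

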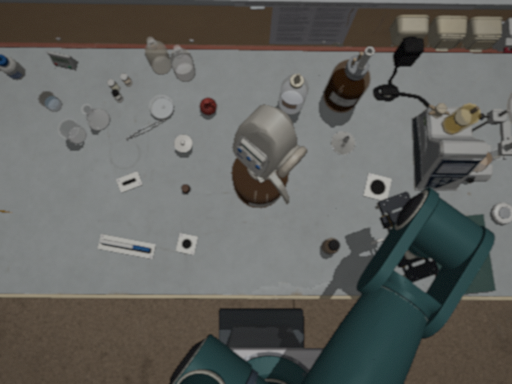

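Run:
```python
from meas import *
def capend(s,c,ang,zs):
    d=np.array([np.cos(np.radians(ang)),np.sin(np.radians(ang))]);nrm=np.array([-d[1],d[0]])
    I=s["img"].astype(np.float32); b=I[...,0]-I[...,2]
    out=[]
    for z in zs:
        prof=[]
        ts=np.arange(-85,85,.5)
        for t in ts:
            vals=[]
            for o in np.arange(-12,12.1,1):
                u=w2p(s,[*(np.array(c)+t*d+o*nrm),z]); vals.append(cv2.getRectSubPix(b,(1,1),(float(u[0]),float(u[1])))[0,0])
            prof.append(np.max(vals))
        prof=np.array(prof);bg=np.median(prof);h=(prof.max()-bg)/2+bg;w=ts[prof>h];out.append((z,w.min(),w.max(),round(float(prof.max()),0)))
    return out
for n in("top","scene"):
    print(n,"before",capend(np.load(f"{n}0.npy",allow_pickle=True).item(),(580.5,-161),76,(12,)))
    print(n,"after ",capend(np.load(f"{n}3.npy",allow_pickle=True).item(),(418.1,381.3),80,(16,)))
```

```text
top before [(12, np.float64(-62.5), np.float64(-21.5), 73.0)]
top after  [(16, np.float64(-65.5), np.float64(-22.0), 79.0)]
scene before [(12, np.float64(-61.5), np.float64(-19.0), 74.0)]
scene after  [(16, np.float64(-62.5), np.float64(-19.5), 81.0)]
```

Run:
```python
from meas import *
import cv2
c=np.array((418.1,381.3));a=np.radians(80);d=np.array([np.cos(a),np.sin(a)]);nr=np.array([-d[1],d[0]])
rows=[]
for n,z in(("top",4),("top",16),("scene",4),("scene",16)):
  for k in(0,3):
    s=np.load(f"{n}{k}.npy",allow_pickle=True).item()
    mx=np.zeros((48*4,180*4),np.float32);my=mx.copy()
    for i in range(mx.shape[0]):
        for j in range(mx.shape[1]):
            u=w2p(s,[*(c+(j/4-90)*d+(i/4-24)*nr),z]);mx[i,j],my[i,j]=u
    im=cv2.remap(s["img"],mx,my,cv2.INTER_CUBIC)
    for t in(-75,-68,0,68,75): cv2.line(im,(int((t+90)*4),0),(int((t+90)*4),12),(0,0,255),1)
    cv2.putText(im,f"{n} z{z} {k}",(300,12),0,.4,(0,0,255),1)
    if not(z==16 and k==0): rows.append(im)
cv2.imwrite("pics/rect_a.png",np.vstack(rows[:3]));cv2.imwrite("pics/rect_b.png",np.vstack(rows[3:]))
```

```text
(no output)
```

View pics/rect_a.png

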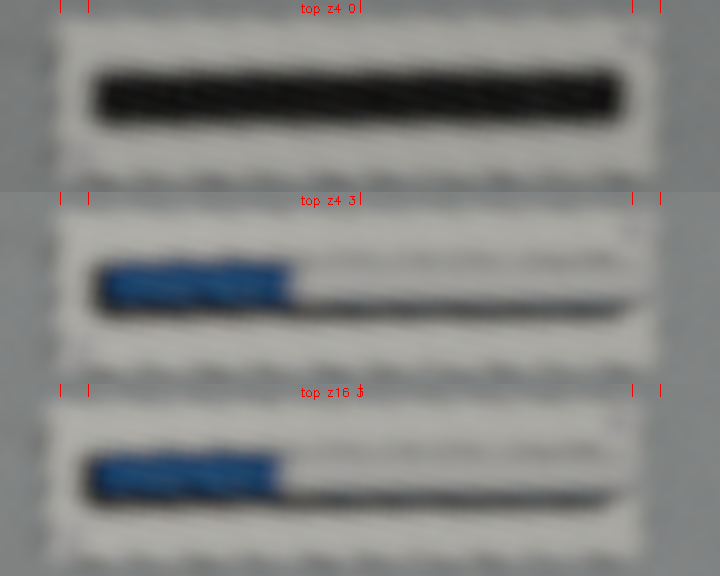

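View pics/rect_b.png

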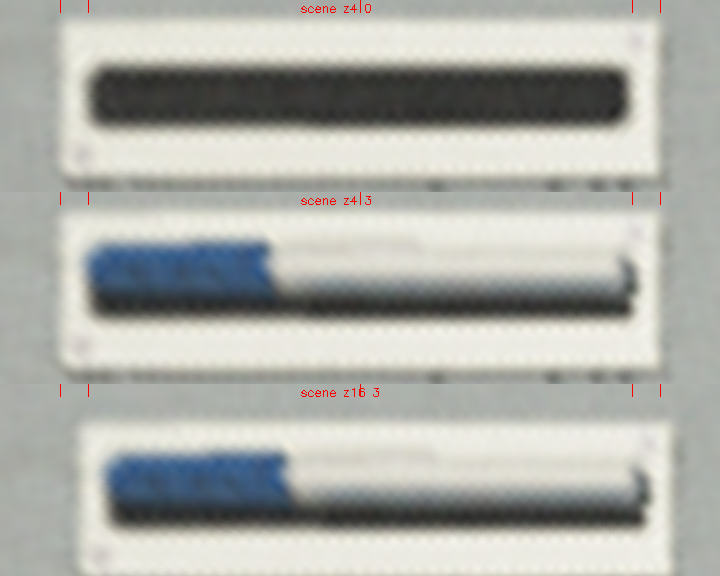

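Rectifying both views onto the plate shows the marker about 1–2 mm off centre along the silhouette and well aligned with it, which is good. Next is the stir bar.

Run:
```python
from h import *
pick(437.2,-292.6,21,109.5,12)
cross(110.5,-200,230)
st("pre")
place(592.6,382.1,25,111.6,35)
```

```text
down hit=False t 19.9 tcp [ 437.4 -292.8   21.3] op 59.9 F [-0.4  0.3 -0.5]
gripped t 20.8 tcp [ 437.2 -292.6   21. ] op 9.0 F [ 0.2 -0.3 -0.2]
lifted t 21.7 tcp [ 436.8 -292.3  178.6] op 9.2 F [-0.2 -0.4 -0.3]
crossed t 24.0 tcp [365.1 229.3 180. ] op 9.2 F [-0.8 -0.2 -0.2]
pre t 24.0 tcp [365.1 229.3 180. ] op 9.2 F [-0.8 -0.2 -0.2]
placed hit=True t 26.5 tcp [592.2 381.8  24.7] op 9.5 F [0.7 0.8 5.7]
up t 28.3 tcp [592.2 381.9 148.7] op 35.0 F [-0.7 -0.  -0. ]
```

```bash
cat > rect.py <<'E'
from meas import *
def rect(s,c,ang,z,hw=40,hh=30,sc=5):
    c=np.array(c,float);a=np.radians(ang);d=np.array([np.cos(a),np.sin(a)]);nr=np.array([-d[1],d[0]])
    cor=[(-hw,-hh),(hw,-hh),(hw,hh),(-hw,hh)]
    src=np.float32([w2p(s,[*(c+x*d+y*nr),z]) for x,y in cor]);dst=np.float32([((x+hw)*sc,(y+hh)*sc) for x,y in cor])
    im=cv2.warpPerspective(s["img"],cv2.getPerspectiveTransform(src,dst),(2*hw*sc,2*hh*sc),flags=cv2.INTER_CUBIC)
    cv2.line(im,(hw*sc,0),(hw*sc,8),(0,0,255));cv2.line(im,(0,hh*sc),(8,hh*sc),(0,0,255));cv2.putText(im,f"z{z}",(12,12),0,.4,(0,0,255),1)
    return im
E
python3 - <<'E'
from rect import *
command_gripper(93)
cross(90,200,-161,200)
move_linear([422,-161,190],ori(90),vel=200)
r=[]
for n in("top","scene"):
    s=snapshot(n); np.save(f"{n}4.npy",s,allow_pickle=True); cv2.imwrite(f"pics/{n}4.png",s["img"])
    r.append(np.hstack([rect(s,(592.6,382.1),111.6,4),rect(s,(592.6,382.1),111.6,9)]))
cv2.imwrite("pics/short4.png",np.vstack(r)); st()
E
```

```text
crossed t 32.0 tcp [ 365.1 -160.3  199.9] op 93.1 F [ 0.3 -0.1 -0.2]
 t 32.5 tcp [ 421.7 -160.5  190.2] op 93.0 F [0.  0.  0.4]
```

View pics/short4.png

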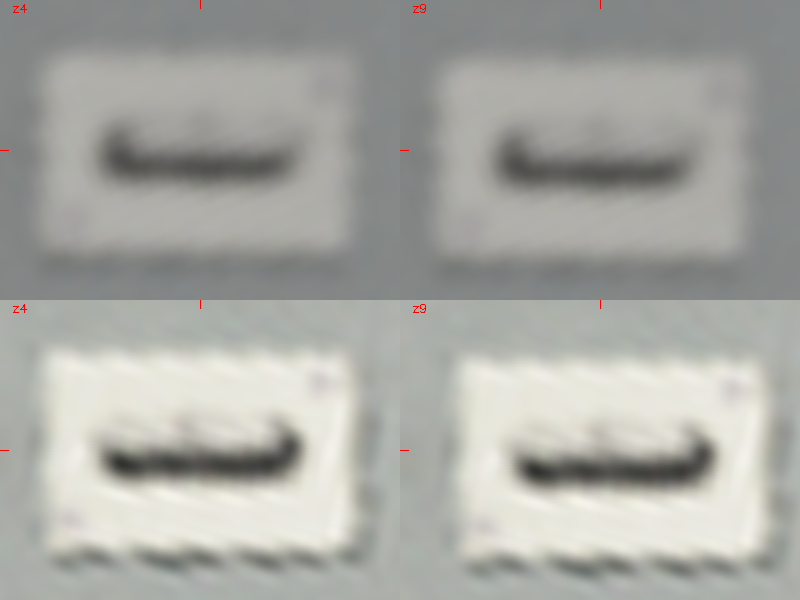

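View pics/scene4.png

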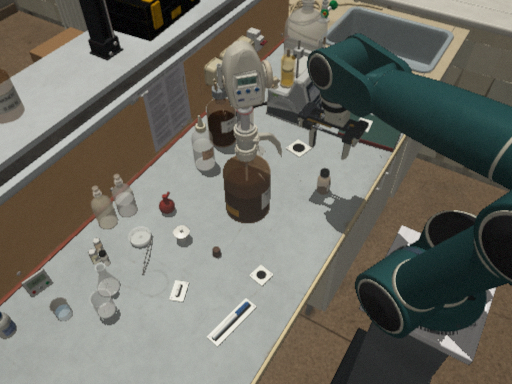

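The stir bar covers its silhouette. Only shadow and thin slivers of black show, at opposite ends in the two views, which is what parallax should give. Now the bottle.

Run:
```python
from h import *
s=np.load("scene4.npy",allow_pickle=True).item(); print(w2p(s,(422,-161,190)))
move_linear([422,-161,110],vel=150)
hit=move_linear([422,-161,40],vel=60,until_force=6); st(f"down {hit}")
command_gripper(0,15); st("grip")
if 38<observe()["opening"]<46:
    move_linear([422,-161,46],vel=30); st("lift")
    move_linear([422,-161,130],vel=120)
    move_linear([584.1,-298.3,130],vel=150); st("over")
    for n in("top","scene"):
        s=snapshot(n); cv2.imwrite(f"pics/{n}5.png",s["img"])
    move_linear([584.1,-298.3,60],vel=100)
    hit=move_linear([584.1,-298.3,42],vel=25,until_force=5); st(f"down {hit}")
```

```text
[328.84335162 146.94324072]
down False t 34.5 tcp [ 422.2 -161.1   40.4] op 92.7 F [ 0.4 -0.   0.2]
grip t 35.4 tcp [ 422. -161.   40.] op 41.5 F [-0.5 -0.2  1.1]
lift t 35.7 tcp [ 422.2 -161.1   46.3] op 41.3 F [ 0.4 -0.3 -1.4]
over t 38.1 tcp [ 583.8 -298.   130.1] op 41.5 F [-0.  -0.6 -0.5]
down True t 39.7 tcp [ 583.8 -298.2   43.7] op 41.1 F [-1.3  0.3  4.9]
```

Run:
```python
from rect import *
command_gripper(93); dwell(.3); st("open")
move_linear([584,-298.3,170],vel=120)
move_linear([365,-161,200],vel=300)
cross(90,-161,225,200)
move_linear([572.5,224.5,160],ori(90),vel=250)
r=[]
for n in("top","scene"):
    s=snapshot(n); np.save(f"{n}6.npy",s,allow_pickle=True); cv2.imwrite(f"pics/{n}6.png",s["img"])
    r.append(np.hstack([rect(s,(584.1,-298.3),0,4),rect(s,(584.1,-298.3),0,94)]))
    P=cloud(s).reshape(-1,3);q=P[np.linalg.norm(P[:,:2]-(584,-298),axis=1)<30]
    for lo,hi in((15,65),(78,110)):
        b=q[(q[:,2]>lo)&(q[:,2]<hi)];print(n,np.round(b.mean(0),1),np.round(b.min(0)),np.round(b.max(0)))
cv2.imwrite("pics/large6.png",np.vstack(r)); st()
```

```text
open t 41.0 tcp [ 583.6 -298.    43.4] op 93.2 F [-0.4  0.4  0.9]
crossed t 45.0 tcp [365.  224.3 200.1] op 93.2 F [ 0.  -0.1  0.3]
top [ 578.  -288.1   45.9] [ 564. -319.   16.] [ 603. -278.   65.]
top [ 586.  -298.2   92.6] [ 573. -314.   81.] [ 601. -285.   98.]<stdin>:13: RuntimeWarning: Mean of empty slice.
  ret = um.true_divide(
Traceback (most recent call last):
ValueError: zero-size array to reduction operation minimum which has no identity
```

View pics/top6.png

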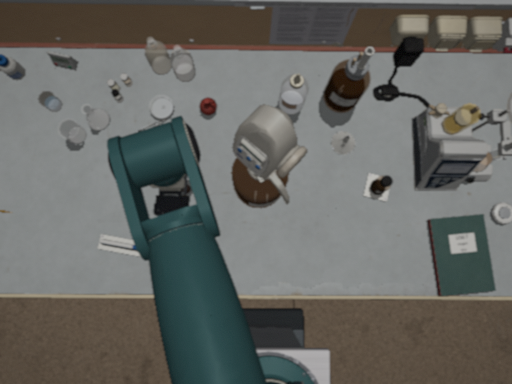

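In the top view the bottle stands on the large plate at (379,186) with its cap near (586,-298), within about 2 mm. The arm blocks the scene view. For the stopper I'll grip twice, at right angles, so it is centred in both directions.

Run:
```python
from h import *
command_gripper(70)
x,y=573,225
move_linear([x,y,70],vel=150); hit=move_linear([x,y,22],vel=60,until_force=6); st(f"down {hit}")
command_gripper(0,5); st("grip1")
command_gripper(60); dwell(.2)
move_linear([x,y,90],vel=150)
move_pose([x,y,90],ori(0)); st("rot")
hit=move_linear([x,y,22],vel=60,until_force=6); st(f"down {hit}")
command_gripper(0,10); st("grip2")
move_linear([x,y,120],vel=120); st("lift")
```

```text
down False t 48.4 tcp [573.2 225.1  22.4] op 69.9 F [ 0.1 -0.1  0.2]
grip1 t 49.2 tcp [573. 225.  22.] op 24.1 F [ 0.1  0.5 -0.3]
rot t 52.2 tcp [572.8 224.9  89.5] op 60.1 F [ 0.9  0.1 -0.1]
down False t 53.5 tcp [573.2 225.1  22.5] op 60.2 F [ 0.2 -0.3  1. ]
grip2 t 54.1 tcp [573. 225.  22.] op 23.7 F [-0.2  0.5  0.2]
lift t 55.1 tcp [572.7 224.9 119.1] op 23.6 F [-0.4  0.2  0. ]
```

Run:
```python
from rect import *
s=snapshot("scene"); u=w2p(s,(573,225,110)).astype(int); c=s["img"][max(u[1]-40,0):u[1]+40,u[0]-50:u[0]+50]; cv2.imwrite("pics/held7.png",cv2.resize(c,None,fx=6,fy=6,interpolation=cv2.INTER_CUBIC))
move_linear([425.9,220.4,110],vel=200)
move_linear([425.9,220.4,45],vel=120); dwell(.2)
hit=move_linear([425.9,220.4,24.5],vel=25,until_force=4); st(f"down {hit}")
command_gripper(60); dwell(.2); st("open")
move_linear([425.9,220.4,150],vel=120)
move_linear([365,0,250],vel=300)
move_j([-1.253,0.0,1.6,0,1.58,0]) ; st("away")
dwell(.3)
r=[];big=[]
for n in("top","scene"):
    s=snapshot(n); np.save(f"{n}8.npy",s,allow_pickle=True); cv2.imwrite(f"pics/{n}8.png",s["img"])
    r.append(np.hstack([rect(s,(425.8,220.4),0,4),rect(s,(425.8,220.4),0,30)]))
    big.append(np.hstack([rect(s,(584.2,-298.3),0,4),rect(s,(584.2,-298.3),0,94)]))
    P=cloud(s).reshape(-1,3)
    for k,c0,R,bs in(("bottle",(584,-298),30,((15,65),(80,110))),("stopper",(426,220),22,((10,24),(24,40))),("cruc",(695,234),35,((10,60),)),("fun",(707,-206),45,((10,90),))):
        q=P[np.linalg.norm(P[:,:2]-c0,axis=1)<R]
        for lo,hi in bs:
            b=q[(q[:,2]>lo)&(q[:,2]<hi)]
            if len(b): print(k,n,len(b),np.round(b.mean(0),1),np.round(b.min(0)),np.round(b.max(0)))
cv2.imwrite("pics/small8.png",np.vstack(r));cv2.imwrite("pics/large8.png",np.vstack(big))
```

```text
down True t 57.6 tcp [425.7 220.3  25.7] op 23.9 F [0.2 0.1 2.7]
open t 58.6 tcp [425.4 220.2  25.5] op 59.8 F [ 0.1 -0.7  0.1]
away t 62.9 tcp [ 214.6 -568.   214.9] op 60.0 F [-0.6  0.1  0.4]
bottle top 125 [ 578.2 -288.    46.6] [ 564. -319.   15.] [ 603. -277.   65.]
bottle top 113 [ 586.  -298.1   92.8] [ 572. -312.   80.] [ 602. -285.   99.]
stopper top 14 [424.  211.5  16.4] [416. 206.  10.] [437. 222.  23.]
stopper top 57 [427.4 217.8  29.8] [418. 208.  24.] [437. 229.  36.]
cruc top 246 [693.  231.4  37. ] [670. 208.  29.] [716. 254.  56.]
fun top 283 [ 703.9 -203.3   24.4] [ 681. -230.   10.] [ 735. -177.   75.]
bottle scene 138 [ 580.1 -285.3   41.8] [ 563. -313.   15.] [ 604. -274.   65.]
bottle scene 59 [ 585.6 -294.8   91.4] [ 573. -315.   80.] [ 601. -281.  100.]
stopper scene 24 [420.9 225.4  16.4] [409. 216.  11.] [434. 232.  23.]
stopper scene 54 [426.6 220.9  29.5] [417. 208.  25.] [437. 232.  36.]
cruc scene 205 [690.6 235.8  35.8] [670. 207.  10.] [718. 257.  52.]
fun scene 52 [ 689.5 -204.7   20.4] [ 679. -224.   10.] [ 703. -185.   41.]
```

View pics/scene8.png

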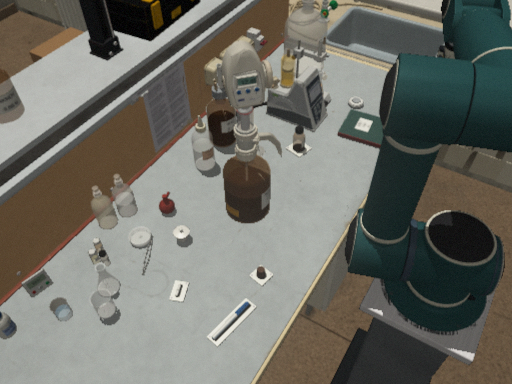

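View pics/small8.png

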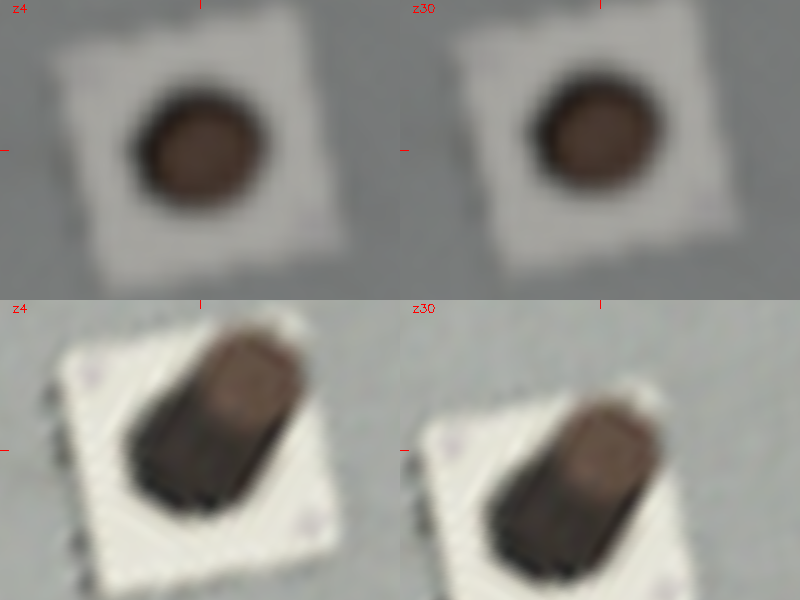

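View pics/large8.png

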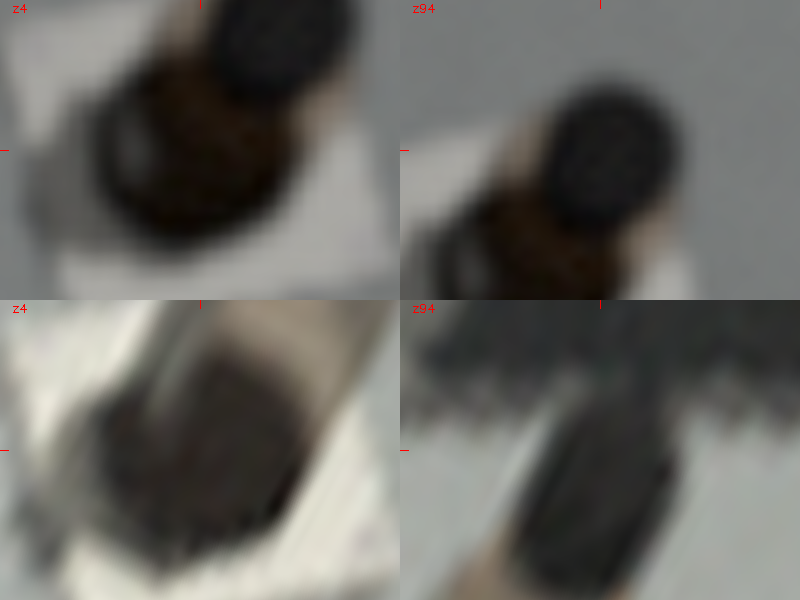

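Run:
```python
from rect import *
r=[]
for n in("top","scene"):
    s=np.load(f"{n}8.npy",allow_pickle=True).item()
    r.append(np.hstack([rect(s,(592.6,382.1),111.6,4,hw=35,hh=25,sc=4),rect(s,(418.1,381.3),80,4,hw=85,hh=25,sc=3)[:200].copy() if 0 else cv2.resize(rect(s,(418.1,381.3),80,4,hw=85,hh=25,sc=4),(510,200))]))
cv2.imwrite("pics/final.png",np.vstack(r))
```

```text
(no output)
```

View pics/final.png

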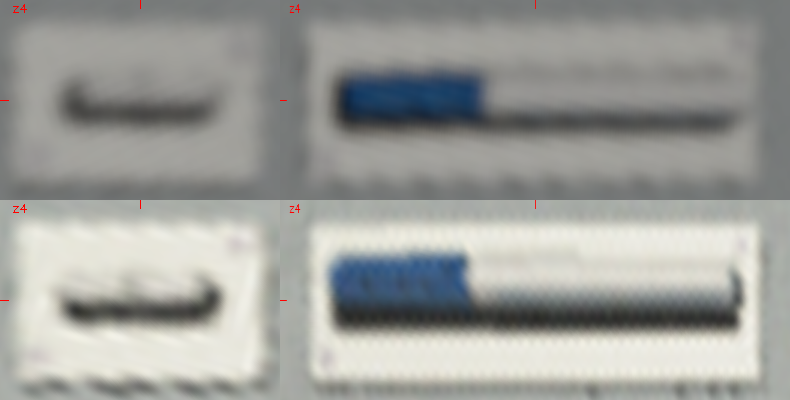

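View pics/top8.png

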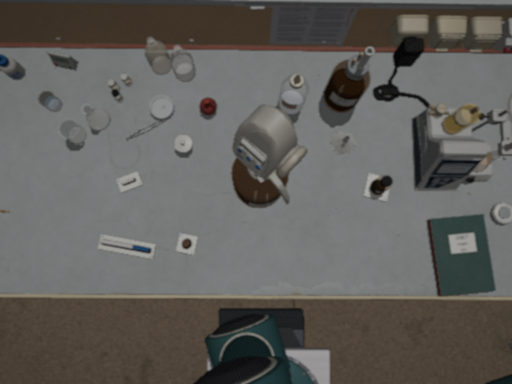

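The final views show all four things on their matching plates: marker at (126,246), stir bar (129,181), bottle (379,186) and stopper (187,244) in the top view. The crucible (183,145) and funnel (343,142) are where they were, and the arm is clear.

```bash
python3 -c "
from h import *
job_done(); st('done')"
```

```text
the job is handed in; nothing more can be done
the job is handed in; nothing more can be done
```

I placed the marker, stir bar, amber bottle and stopper, in that order, each on its matching plate. Then I moved the arm clear and handed the job in at about 63 s of the 144 s allowed.

**What the last checks showed**
- **Marker:** it lies flat along the long bar, about 1–2 mm off centre along its length.
- **Stir bar:** it lies flat along the short bar, within about 1.5 mm. It is white on a white plate, so I judged this from the slivers of black showing and from where the gripper let go of it.
- **Bottle:** it is upright on the large disc, within about 2 mm, and was never tipped.
- **Stopper:** it is upright on the small disc. I gripped it twice at right angles to centre it.
- **Crucible and funnel:** the crucible's depth readings match those from before to within 0.1 mm and the funnel's to about 1.3 mm, which is within camera noise.

**What disagreed**
- **Stopper:** the two cameras differ by about 4 mm in y at the height of its top. They showed a similar offset before I picked it up, so I trusted the gripper position and the average of the two.
- **Marker height:** the two-view measurement came out too high, at about 21 mm, because the burette hid part of the marker in the scene view. I used the depth reading and the stated size instead.
- **Gripper openings:** the stir bar read about 9 mm and the stopper about 24 mm, slightly under the stated 10 and 26 mm.

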